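# Stow the spanner and caliper in their shadow tray and lock the keeper

### The arm

A 7-joint arm with a two-finger parallel gripper is mounted at the origin on the work surface. World frame = base frame: x ahead of the robot, y to its left, z up, the work surface at z = 0. Lengths are in m, angles in rad, forces in N, time in s.
With the tool pointing down it reaches from about 0.425 to 1.025 m from the base axis. Payload 9.4 kg.
Tool frame: the origin (TCP) lies at the very end of the fingers, on their centre line; the grasp point (between the pads) lies 19 mm behind it; z points along the fingers, y is the direction in which the jaws open and shut (so a half turn about z gives the same grasp; the last joint's range is limited). The gripper opens to 85 mm and grips with 20 to 120 N. Pads are 22 mm wide; open, the fingers measure 114 mm over their backs; the gripper's body (76 mm by 85 mm) begins 54 mm behind the grasp point. The pads swing forward as they close: fully open they stand 13 mm farther back than shut.
Start: joints at [-0.077, 0.599, -0.003, 1.599, 0.002, 0.943, -0.08], TCP at [0.725, -0, 0.203] pointing down, gripper open.
Joint ranges: [-2.57, 2.57], [-0.35, 1.97], [-1.29, 1.29], [0.11, 2.56], [-1.05, 4.19], [0.11, 1.86], [-2.63, 2.63]. Speed limits (rad/s): [2.22, 2.22, 3.01, 3.01, 3.14, 3.14, 3.14].

### API

Orientations are given as a unit quaternion [w, x, y, z].
In Python, from workcell import arm gives the robot as it stands. The module is installed in compiled form; this text tells all that it offers.
- The arm moves only by the tool arm_command, never from a script. Its argument "moves" is a list of rows, each an object with "fingers": the gripper command: -1 is shut, 1 is fully open, values between are in proportion; "offset": the shift along the tool's x, y, z in mm, a list of three; "spin": the turn about the tool's z in rad. In form: [{"fingers": fingers, "offset": [tx, ty, tz], "spin": spin}, ...]. A call has 1 to 8 rows; each row is the pose to reach, as a shift and turn from the pose measured when the call began, along the tool's axes at that moment; what a row does not reach only later rows make up. A row lasts 1/12 s, in which the tool goes at most 41.7 mm and 7.16 degrees, less where a joint would pass 70% of its speed; a pose out of reach is approached as far as the arm can. A call with a gripper value outside its range is refused whole. The fingers move at their own pace and stop on an object; "newtons" is the grip in N (left out, the last holds). Time passes only in rows, so rows that repeat a pose let the fingers close. It gives the time, the measured TCP pose, the force and the opening at its end, in the units of the state.
- arm.state(): the state, without advancing time (a new reading comes with each control period).
- arm.camera(name): name is "scene" or "side" or "wrist"; returns the picture (384x512x3 uint8, blue, green, red); there is no depth.
- arm.camera_params(name): a dict with "vfov" (degrees; the focal length in pixels is half the picture's height over the tangent of half this angle, whatever the lens; pixels are square), "cx", "cy" (the principal point, pixels), "k1" (the pictures are not rectified: a ray, as slopes to the right and down, at radius r is drawn at 1 + k1 r^2 times it, then the intrinsics apply), "R" (3x3) and "t" (3): a world point X has camera coordinates R X + t; the wrist camera has in their place "T_tool_cam" (4x4, takes a point from camera to tool coordinates, whose origin is the TCP and whose axes are the flange's). Camera axes: x right, y down, z forward; pixel columns grow to the right and rows downward; lengths in m; the calibration is good to about 2 mm. A picture is of the moment at which its call begins: read the wrist's pose just before it. camera_params takes no time and is no camera call.
- arm.hand_in(): hands the job in, once; it reports no verdict.
Trained networks look in the newest picture that a camera, given by its name, has taken for a name from the list of things; names that differ only in an ending like _2 or _b are one class to them, and where a whole thing is asked for, a point or a joint stands for the part that bears it (a point fixed in the world has none). Each returns a list of dicts, best first, with "p" (0 to 1); they miss things now and then, are a little off and sometimes report something else, mostly with a low value. They report only what shows in the picture. A call takes as long as a camera call. They do not tell look-alikes from the thing itself.
- arm.trace(camera, name): "pixels" (384x512 bool, what is visible of it) and "at" ([row, column] in pixels, amid what is visible of it).
- arm.landmark_of(camera, name): "at" ([row, column] in pixels: a listed point, or the origin of a listed thing).
The state is a dict: "time_s": time; "joint_pos": joint angles; "dq": joint speeds; "effort": joint torques, N m; "eef_pos": TCP position; "orientation": TCP orientation; "contact_force": force on the tool from outside, world axes, zero at the start; "torque": the same for the moment, N m; "finger_gap": finger opening in m.
Only numpy, scipy, OpenCV 4.12 (cv2) and the standard library are available. Lean on these libraries where they do the work, as an engineer would, in place of code of your own. Each camera call takes 0.05 s, during which the arm holds its last target. There are 200 camera calls.

### The job

Put the open-ended spanner and the caliper away in the black shadow tray, each lying flat and fully home in the pocket cut to its shape. Then turn the knurled thumbscrew in the tray clockwise until it seats, so that its keeper bar lies across both tools, and stop there without forcing it on. Leave the other things on the bench where they are.

Things in the scene. Friction and masses are not known exactly. Their poses are not given: they have to be found in the camera images.
- tray: Black shadow tray with grey pocket floors, fixed to the bench, 230 (x) x 200 (y) x 20 mm high. Origin: centre of its underside, z up. Pockets are 14 mm deep (floor 6 mm above the bench) and run along tray x, both tool heads towards tray -x. Clearance round the tools is about 3 mm a side. At each pocket's grip point finger notches as deep as the pocket reach 48 mm along x and, in y, 38 mm either side of the spanner's or 42 mm either side of the caliper's centreline.
- spanner_pocket (a point): Point on the floor of the spanner's pocket (tray x -25, y -52, z 6 mm), with the tray's axes. The spanner is home when its origin is at this point and its axes lie along the tray's.
- caliper_pocket (a point): Point on the floor of the caliper's pocket (tray x -25, y +52, z 6 mm), with the tray's axes. The caliper is home when its origin is at this point and its axes lie along the tray's.
- spanner: Steel spanner, 178 mm long, lying flat, 0.15 to 0.31 kg. Origin: on its underside at the grip point near its balance, z up; +x points along the shaft to the small round end. Open jaw head from x -70 to -29 mm, 40 mm wide, 12 mm thick; shaft from x -29 to 85 mm, 16 mm wide, from 1 to 11 mm above the underside; round end 26 mm in diameter centred at x 95 mm, 12 mm thick.
- caliper: Steel caliper, closed and rigid, 190 mm long, lying flat, 0.14 to 0.28 kg. Origin: on its underside on the beam's centreline at the grip point, z up; +x points along the beam to the plain tail. Beam from x -60 to 130 mm, 16 mm wide, 8 mm thick. Slider body, with dark face, from x -44 to 26 mm, 28 mm wide, 12 mm thick: grip here. Long jaws between x -60 and -32 mm reach to y -45 mm, short jaws between x -60 and -36 mm to y +26 mm, all 8 mm thick.
- screw_grip (a point): On the vertical axis of the knurled thumbscrew (tray x 60, y 0), 48 mm above the bench. The steel head is round, 30 mm in diameter, from 30 to 60 mm above the bench. Fixed under it is the double-ended aluminium keeper bar, 120 x 14 mm, from 22 to 28 mm above the bench, just over the tray's face.
- screw (a joint): Turn of the thumbscrew and its keeper bar in rad, growing clockwise seen from above. At 0 the bar lies along tray x, between the pockets; it starts between 0 and 0.2. It turns freely (about 0.05 N m) to 1.4, where it seats, the bar then lying across both pockets.
- seat_twist (a joint): How far the springy seat under the thumbscrew has been twisted, in rad, clockwise positive; 0 when not forced. Once the screw has seated, turning it on twists this spring at 2 N m per rad; over 0.35 rad (0.7 N m) is forced. It springs back on release.
- supply: Bystander: yellow power supply block, 75 x 95 x 85 mm, loose; origin at the centre of its underside.
- carton: Bystander: cardboard carton, 80 x 110 x 60 mm, loose; origin at the centre of its underside.
- pot: Bystander: white plastic jar, 56 mm in diameter, 80 mm high, loose; origin at the centre of its underside.
- driver: Bystander: black electric screwdriver lying down, 175 mm long (body 110 x 32 x 32 mm, bit towards its +x), loose; origin under the centre of the body.
There are look-alikes about, which are no part of the job. Leave any pink look-alike of the spanner alone.

How it is judged:
By the outcome, as a careful person would: the job done as asked, in the order asked, and still so for the second after the job is handed in, with the robot touching nothing.
It also fails if it takes over 72 s, if anything falls off the work surface, if the arm or the gripper's body presses on something with over 40 N, if the wrist force passes 120 N, or if a joint passes its speed limit or range.

## Working session

There is one attempt and no reset: what is moved stays moved. The work goes in short steps, Python scripts to look and compute and a tool call to move; the robot and the scene stay as the last step left them, time stands still between calls to the robot, and variables do not carry over. Pictures are saved under pics/ and viewed, about 8 in all and at most 12, crops included, and the job is handed in when it is done.

Besides the shell and the picture viewer there is one more tool, called after ">>>" as name(argument=value, ...) on one line, values as JSON. arm_command: Moves the arm, as the interface text tells. Its arguments: {"type":"object","properties":{"moves":{"type":"array","items":{"type":"object","properties":{"fingers":{"type":"number"},"offset":{"type":"array","items":{"type":"number"}},"spin":{"type":"number"}}}},"newtons":{"type":"number"}},"required":["moves"]}

```bash
mkdir -p pics; ls
cat > h.py <<'E'
import numpy as np, cv2
from scipy.spatial.transform import Rotation as Rn
from workcell import arm
def cam(name, st=None):
    p=arm.camera_params(name); f=192/np.tan(np.radians(p["vfov"])/2)
    if name=="wrist":
        st=st or arm.state(); T=np.array(p["T_tool_cam"]); q=st["orientation"]
        Rt=Rn.from_quat([q[1],q[2],q[3],q[0]]).as_matrix()
        Rwc=Rt@T[:3,:3]; c=Rt@T[:3,3]+np.array(st["eef_pos"])
    else:
        R=np.array(p["R"]); Rwc=R.T; c=-R.T@np.array(p["t"])
    return dict(f=f,cx=p["cx"],cy=p["cy"],k=p["k1"],R=Rwc,c=c)
def pix2w(C,rc,z):
    d=np.array([(rc[1]-C["cx"])/C["f"],(rc[0]-C["cy"])/C["f"]]); u=d.copy()
    for _ in range(30): u=d/(1+C["k"]*(u@u))
    r=C["R"]@np.array([u[0],u[1],1.]); return C["c"]+r*(z-C["c"][2])/r[2]
def w2pix(C,X):
    v=C["R"].T@(np.array(X)-C["c"]); u=v[:2]/v[2]; u=u*(1+C["k"]*(u@u))
    return np.array([u[1]*C["f"]+C["cy"],u[0]*C["f"]+C["cx"]])
E
cat > a.py <<'E'
from h import *
st=arm.state(); print(st["time_s"],st["eef_pos"],st["orientation"],st["finger_gap"])
ims=[arm.camera(n) for n in("scene","side","wrist")]
for n,i in zip(("scene","side","wrist"),ims): cv2.imwrite(f"pics/{n}0.png",i)
print(arm.camera_params("wrist"))
zs=dict(tray=.02,spanner=.012,caliper=.012,spanner_pocket=.006,caliper_pocket=.006,screw_grip=.048,supply=0,carton=0,pot=0,driver=0)
for n in("scene",):
  C=cam(n); print(n,C["c"])
  for k,z in zs.items():
    for d in arm.landmark_of(n,k)[:3]: print(k,round(d["p"],2),np.round(d["at"],1),np.round(pix2w(C,d["at"],0 if k in("tray","spanner","caliper") else z),3))
E
python3 a.py; python3 -c "
import cv2,numpy as np
a=[cv2.imread(f'pics/{n}0.png') for n in('scene','side')]
cv2.imwrite('pics/scene0b.png',cv2.resize(a[0],(800,600)))"
```

```text
pics
0.0 [ 7.24449555e-01 -4.51157737e-05  2.02308151e-01] [-5.12481611e-04  7.07087929e-01  7.07125170e-01 -6.25569269e-04] 0.08559799084484794
{'vfov': 70.35316039904438, 'cx': 255.14572903864902, 'cy': 196.3991493359593, 'k1': -0.06016271464378047, 'T_tool_cam': array([[-2.00850059e-04, -9.48343344e-01, -3.17245744e-01,
         8.17864478e-02],
       [ 9.99999479e-01,  1.27052108e-04, -1.01290240e-03,
        -1.38871531e-05],
       [ 1.00088599e-03, -3.17245783e-01,  9.48342824e-01,
        -1.71428484e-01],
       [ 0.00000000e+00,  0.00000000e+00,  0.00000000e+00,
         1.00000000e+00]])}
scene [1.36370607 0.19919142 0.88468722]
tray 0.6 [219.6 328.5] [0.538 0.234 0.   ]
spanner 0.93 [226.6 126.9] [ 0.75  -0.396  0.   ]
spanner 0.77 [165.8 272.4] [ 0.317 -0.013  0.   ]
spanner 0.6 [175.3 334.1] [ 0.306  0.227 -0.   ]
caliper 0.76 [174.4 191.6] [ 0.452 -0.296  0.   ]
spanner_pocket 0.9 [212.2 314. ] [0.524 0.182 0.006]
caliper_pocket 0.76 [215.3 347.5] [0.507 0.293 0.006]
screw_grip 0.6 [226.  328.9] [0.61  0.236 0.048]
supply 0.6 [249.9 191.4] [ 0.78  -0.158  0.   ]
carton 0.88 [268.3 271.4] [0.777 0.094 0.   ]
pot 0.67 [257.2 405.9] [0.627 0.479 0.   ]
driver 0.68 [162.  144.7] [ 0.434 -0.502 -0.   ]
```

View pics/scene0b.png

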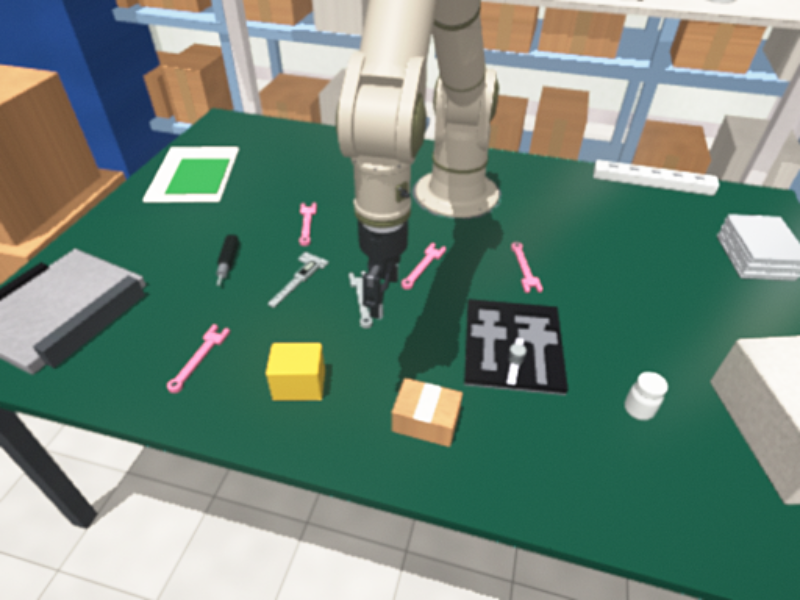

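```bash
python3 -c "
import cv2,numpy as np
a=[cv2.imread(f'pics/{n}0.png') for n in('side','wrist')]
cv2.imwrite('pics/sw0.png',cv2.resize(np.hstack(a),(800,300)))"
```

```text
(no output)
```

View pics/sw0.png

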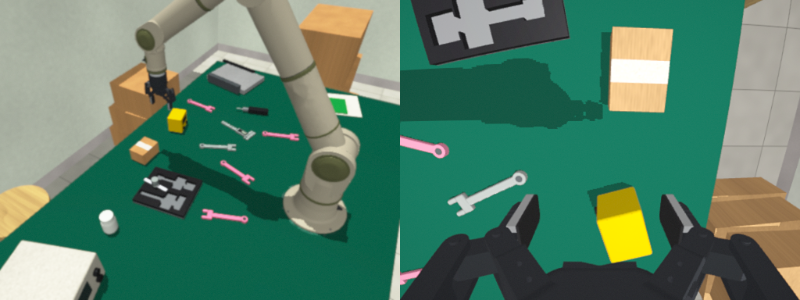

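The scene view shows one steel spanner, at about (363,298) in the enlarged view, partly behind the gripper. The steel caliper is at (300,278) and the tray at (517,345). There are four pink look-alike spanners, at (308,222), (423,265), (527,267) and (198,357). The wrist view also shows the steel spanner, at about (490,192) in the right panel. Only that one isn't pink, so it is the target.

```bash
cat >> h.py <<'E'
def mask_pts(C,m,z):
    r,c=np.nonzero(m); return np.array([pix2w(C,(a,b),z)[:2] for a,b in zip(r,c)])
MODEL={"spanner":[(-70,-29,-20,20),(-29,85,-8,8),(82,108,-13,13)],
 "caliper":[(-60,130,-8,8),(-44,26,-14,14),(-60,-32,-45,0),(-60,-36,0,26)]}
def fit(name,C,m,z):
    """max-overlap pose of top view outline (m) to mask, via distance/score optimisation"""
    from scipy.optimize import minimize
    P=mask_pts(C,m,z); S=1000; o=P.mean(0)
    res=[]
    H=300; 
    # rectified mask 1 mm/px
    r=np.zeros((2*H,2*H),np.uint8)
    g=np.stack(np.meshgrid(np.arange(-H,H),np.arange(-H,H)),-1).reshape(-1,2)/1000+o
    V=(np.c_[g,np.full(len(g),z)]-C["c"])@C["R"]; u=V[:,:2]/V[:,2:]; u=u*(1+C["k"]*(u**2).sum(1,keepdims=True))
    px=u*C["f"]+[C["cx"],C["cy"]]
    img=cv2.remap(m.astype(np.float32),px[:,0].reshape(2*H,2*H).astype(np.float32),px[:,1].reshape(2*H,2*H).astype(np.float32),cv2.INTER_LINEAR)
    img=cv2.GaussianBlur(img,(0,0),2)
    def cost(v):
        t=np.zeros((2*H,2*H),np.float32); c,s=np.cos(v[2]),np.sin(v[2])
        for x0,x1,y0,y1 in MODEL[name]:
            q=np.array([(x0,y0),(x1,y0),(x1,y1),(x0,y1)],float)
            q=q@np.array([[c,s],[-s,c]])+v[:2]+H
            cv2.fillConvexPoly(t,np.round(q*16).astype(np.int32),1.,cv2.LINE_8,4)
        t=cv2.GaussianBlur(t,(0,0),2); return float(((t-img)**2).sum())
    d=P-o; a=np.linalg.svd(d,full_matrices=False)[2][0]; th=np.arctan2(a[1],a[0]); best=None
    for t0 in (th,th+np.pi):
        for s in (-30,0,30):
            x0=np.array([s*np.cos(t0)-20*np.cos(t0),s*np.sin(t0)-20*np.sin(t0),t0])
            R=minimize(cost,x0,method="Nelder-Mead",options=dict(initial_simplex=np.array([x0,x0+[15,0,0],x0+[0,15,0],x0+[0,0,.15]]),maxiter=200,xatol=.02))
            if best is None or R.fun<best.fun: best=R
    return np.r_[best.x[:2]/1000+o,(best.x[2]+np.pi)%(2*np.pi)-np.pi],best.fun/max(1,(img**2).sum())
def silver(im,m):
    p=im[m].astype(float).mean(0); return p
E
cat > b.py <<'E'
from h import *
names=("wrist","scene","side")
for n in names:
    im=arm.camera(n); C=cam(n)
    for k in("spanner","caliper"):
        for d in arm.trace(n,k)[:6]:
            col=silver(im,d["pixels"]); pink=col[2]-col[1]>40
            print(n,k,round(d["p"],2),np.round(d["at"]),d["pixels"].sum(),"pink" if pink else "steel",end=" ")
            if not pink and d["p"]>.3 and d["pixels"].sum()>60:
                e,s=fit(k,C,d["pixels"],.010); print(np.round(e,4),round(s,3))
            else: print()
    for k,z in dict(spanner_pocket=.006,caliper_pocket=.006,screw_grip=.048,tray=0).items():
        for d in arm.landmark_of(n,k)[:1]: print(n,k,round(d["p"],2),np.round(d["at"],1),np.round(pix2w(C,d["at"],z),4))
print(arm.state()["time_s"])
E
python3 b.py
```

```text
wrist spanner 0.83 [249. 110.] 1394 steel [ 0.4894 -0.1272  0.4367] 0.093
wrist spanner 0.82 [186.  33.] 821 pink 
wrist spanner 0.54 [351.  14.] 310 pink 
wrist caliper 0.63 [ 31. 104.] 13028 steel [ 0.5108  0.1742 -0.0896] 0.666
scene spanner 0.89 [226. 127.] 381 pink 
scene spanner 0.68 [142. 196.] 143 pink 
scene spanner 0.59 [198. 232.] 171 steel [ 0.4936 -0.1283  0.4772] 0.294
scene spanner 0.59 [171. 336.] 242 pink 
scene spanner 0.54 [167. 272.] 228 pink 
scene caliper 0.66 [178. 191.] 381 steel [ 0.4569 -0.2786 -0.2176] 0.2
scene caliper_pocket 0.68 [217.9 344. ] [0.5221 0.2825 0.006 ]
scene screw_grip 0.73 [226.4 329.2] [0.6109 0.2373 0.048 ]
side spanner 0.65 [278. 284.] 354 pink 
side spanner 0.63 [175. 366.] 139 pink 
side spanner 0.6 [220. 308.] 313 pink 
side spanner 0.46 [185. 277.] 201 steel [ 0.4856 -0.1248  0.4446] 0.165
side caliper 0.77 [168. 311.] 259 steel [ 0.4495 -0.2752 -0.226 ] 0.082
side spanner_pocket 0.8 [238.  227.1] [0.5307 0.1892 0.006 ]
side caliper_pocket 0.7 [258.2 216.5] [0.5125 0.2766 0.006 ]
side screw_grip 0.74 [230.8 196.8] [0.6119 0.2419 0.048 ]
side tray 0.57 [246.6 215.9] [0.5452 0.2347 0.    ]
1.7
```

>>> arm_command(moves=[{"fingers": 1, "offset": [260, -180, -80], "spin": 0}, {"fingers": 1, "offset": [260, -180, -80], "spin": 0}, {"fingers": 1, "offset": [260, -180, -80], "spin": 0}, {"fingers": 1, "offset": [260, -180, -80], "spin": 0}, {"fingers": 1, "offset": [260, -180, -80], "spin": 0}, {"fingers": 1, "offset": [260, -180, -80], "spin": 0}, {"fingers": 1, "offset": [260, -180, -80], "spin": 0}, {"fingers": 1, "offset": [260, -180, -80], "spin": 0}])

```text
time_s: 2.37
eef_pos: [0.543, 0.2626, 0.2842]
orientation: [-0.0, 0.707, 0.708, 0.0]
contact_force: [0.2, 0.5, 0.4]
finger_gap: 0.0855
```

```bash
cat > c.py <<'E'
from h import *
st=arm.state(); print(np.round(st["eef_pos"],4),np.round(st["orientation"],4),np.round(st["dq"],2),st["time_s"])
im=arm.camera("wrist"); cv2.imwrite("pics/wt.png",im); C=cam("wrist",st)
for k,z in dict(spanner_pocket=.006,caliper_pocket=.006,screw_grip=.048,tray=0).items():
    for d in arm.landmark_of("wrist",k)[:1]: print(k,round(d["p"],2),np.round(d["at"],1),np.round(pix2w(C,d["at"],z),4))
for k in("tray","screw"):
    for d in arm.trace("wrist",k)[:2]:
        m=d["pixels"]; q=cv2.convexHull(np.argwhere(m)[:,::-1].astype(np.int32))
        P=np.array([pix2w(C,(p[0][1],p[0][0]),.02 if k=="tray" else .028)[:2] for p in q])*1000
        r=cv2.minAreaRect(P.astype(np.float32)); print(k,round(d["p"],2),m.sum(),r)
E
python3 c.py
```

```text
[0.543  0.2626 0.2842] [-2.000e-04  7.065e-01  7.077e-01  5.000e-04] [-0.59 -0.18 -0.07  0.02  0.03  0.15 -0.67] 2.3667
spanner_pocket 0.61 [209.4 249. ] [0.5319 0.1701 0.006 ]
caliper_pocket 0.97 [149.3 236.1] [0.5113 0.2761 0.006 ]
screw_grip 0.71 [177.5 296.9] [0.6072 0.2392 0.048 ]
tray 0.81 [169.9 259.6] [0.5503 0.2401 0.    ]
tray 0.67 16461 ((550.2587280273438, 232.10736083984375), (235.06988525390625, 201.8326873779297), 8.756165504455566)
screw 0.62 929 ((607.458251953125, 235.4778594970703), (120.24720764160156, 35.01047897338867), 0.21113985776901245)
```

View pics/wt.png

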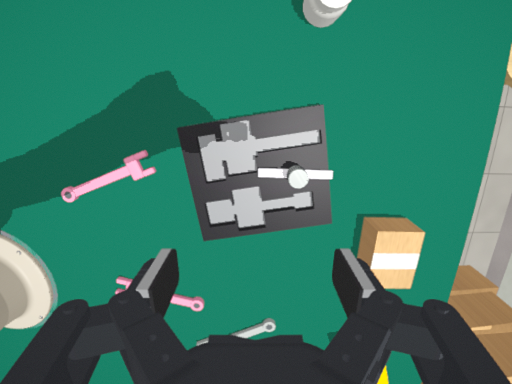

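The tray appears centred near (260,170) with a yaw of about 0.15 rad, its bar along tray x, and both pockets empty. I'll fit its outline accurately before going to the spanner.

```bash
cat >> h.py <<'E'
def tray_fit(C,im,m,x0):
    from scipy.optimize import minimize
    f=im.astype(int); ng=((f[...,1]-f[...,2])<0.35*f[...,1]+3)&cv2.dilate(m.astype(np.uint8),np.ones((13,13))).astype(bool)
    n,l,s,_=cv2.connectedComponentsWithStats(ng.astype(np.uint8)); ng=(l==1+np.argmax(s[1:,4])).astype(np.uint8)
    h0=cv2.convexHull(np.argwhere(ng)[:,::-1].astype(np.int32)); T=np.zeros(ng.shape,np.uint8); 
    cn=max(cv2.findContours(cv2.morphologyEx(ng,cv2.MORPH_OPEN,np.ones((3,3))),0,1)[0],key=cv2.contourArea); cv2.fillPoly(T,[cn],1)
    def poly(v):
        c,s=np.cos(v[2]),np.sin(v[2])
        P=[w2pix(C,(v[0]+c*a-s*b,v[1]+s*a+c*b,z))[::-1] for a in(-.115,.115) for b in(-.1,.1) for z in(0,.02)]
        return cv2.convexHull(np.array(P,np.float32))
    Tb=cv2.GaussianBlur(T.astype(np.float32),(0,0),1.5)
    def cost(v):
        t=np.zeros(ng.shape,np.float32); cv2.fillConvexPoly(t,np.round(poly(v)*16).astype(np.int32),1.,cv2.LINE_8,4)
        return float(((cv2.GaussianBlur(t,(0,0),1.5)-Tb)**2).sum())
    x0=np.array(x0); R=minimize(cost,x0,method="Nelder-Mead",options=dict(initial_simplex=np.array([x0,x0+[.01,0,0],x0+[0,.01,0],x0+[0,0,.05]]),xatol=1e-5,fatol=.1,maxiter=300))
    return R.x,R.fun,poly(R.x)
def tp(v,a,b): return np.array([v[0]+np.cos(v[2])*a-np.sin(v[2])*b,v[1]+np.sin(v[2])*a+np.cos(v[2])*b])
E
cat > d.py <<'E'
from h import *
st=arm.state(); print(np.round(st["eef_pos"],4),np.abs(st["dq"]).max(),st["joint_pos"][6])
im=arm.camera("wrist"); C=cam("wrist",st); m=arm.trace("wrist","tray")[0]["pixels"]
v,c,p=tray_fit(C,im,m,(.55,.232,.153)); print(v,c)
for n,(a,b,z) in dict(sp=(-.025,-.052,.006),cp=(-.025,.052,.006),sc=(.06,0,.048),sctop=(.06,0,.06)).items():
    X=tp(v,a,b); print(n,np.round(X,4),np.round(w2pix(C,(*X,z)),1))
    r,q=w2pix(C,(*X,z)); cv2.circle(im,(int(q),int(r)),2,(0,0,255),-1)
cv2.polylines(im,[np.round(p).astype(int)],True,(0,0,255)); 
for nm,b in(("spanner",-.052),("caliper",.052)):
  for x0,x1,y0,y1 in MODEL[nm]:
    q=np.array([w2pix(C,(*tp(v,-.025+a/1e3,b+e/1e3),.006))[::-1] for a,e in((x0,y0),(x1,y0),(x1,y1),(x0,y1))]); cv2.polylines(im,[np.round(q).astype(int)],True,(255,0,255))
cv2.imwrite("pics/tf.png",cv2.resize(im[80:260,160:350],None,fx=3,fy=3))
E
python3 d.py
```

```text
[0.5457 0.2585 0.2828] 0.008865921398681208 -0.5544381421642613Traceback (most recent call last):
  File "d.py", line 3, in <module>
    im=arm.camera("wrist"); C=cam("wrist",st); m=arm.trace("wrist","tray")[0]["pixels"]
                                                 ~~~~~~~~~~~~~~~~~~~~~~~~~^^^
IndexError: list index out of range
```

```bash
sed -i 's/m=arm.trace("wrist","tray")\[0\]\["pixels"\]/m=np.zeros(im.shape[:2],np.uint8); cv2.fillConvexPoly(m,np.array([w2pix(C,(*tp((.55,.232,.153),a,b),.01))[::-1] for a,b in((-.12,-.105),(.12,-.105),(.12,.105),(-.12,.105))]).astype(np.int32),1)/' d.py; python3 d.py
```

```text
[0.5457 0.2586 0.2827] 0.0051119879197084744 -0.5546016462686959
[0.54847578 0.23167764 0.15635484] 39.1841926574707
sp [0.5319 0.1764] [203.9 247.7]
cp [0.5157 0.2792] [144.9 237.1]
sc [0.6077 0.241 ] [173.6 296. ]
sctop [0.6077 0.241 ] [175.5 297.2]
```

View pics/tf.png

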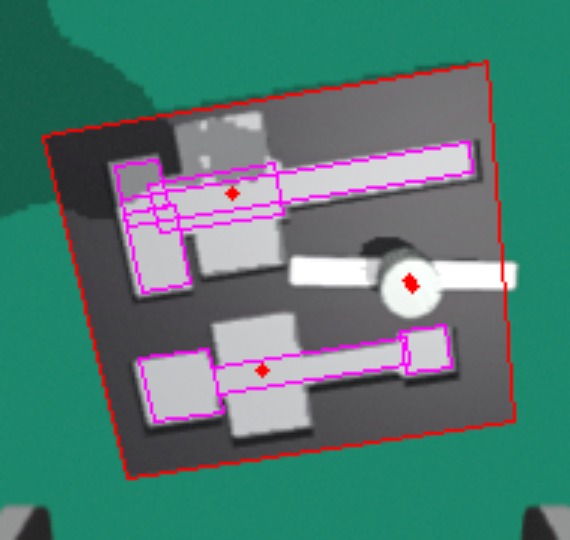

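The red tray outline and the magenta pocket outlines match the picture to about a pixel, and the screw dot is centred on the head. The tray pose is (0.5485, 0.2317, yaw 0.156). Now to the steel spanner.

>>> arm_command(moves=[{"fingers": 1, "offset": [-385, -57, 110], "spin": 1.134}, {"fingers": 1, "offset": [-385, -57, 110], "spin": 1.134}, {"fingers": 1, "offset": [-385, -57, 110], "spin": 1.134}, {"fingers": 1, "offset": [-385, -57, 110], "spin": 1.134}, {"fingers": 1, "offset": [-385, -57, 110], "spin": 1.134}, {"fingers": 1, "offset": [-385, -57, 110], "spin": 1.134}, {"fingers": 1, "offset": [-385, -57, 110], "spin": 1.134}, {"fingers": 1, "offset": [-385, -57, 110], "spin": 1.134}])

```text
time_s: 3.53
eef_pos: [0.4975, -0.0598, 0.1923]
orientation: [0.0, 0.961, 0.278, 0.0]
contact_force: [1.4, 0.1, -0.5]
finger_gap: 0.0856
```

```bash
cat > go.py <<'E'
# usage: go.py x y z toolyaw(world angle of tool y, mod pi) -> offset & spin
from h import *
import sys
def go(x,y,z,ya,st=None):
    st=st or arm.state(); q=st["orientation"]; R=Rn.from_quat([q[1],q[2],q[3],q[0]]).as_matrix()
    o=R.T@(np.array([x,y,z])-st["eef_pos"])*1000; a=np.arctan2(R[1,1],R[0,1]); s=-(ya-a); s=(s+np.pi/2)%np.pi-np.pi/2
    print("offset",np.round(o,1),"spin",round(s,3),"alt",round(s-np.sign(s)*np.pi,3),"| at",np.round(st["eef_pos"],4),"tilt",np.round(R[:2,2],3),"j7",round(st["joint_pos"][6],2),"gap",round(st["finger_gap"],4),"t",round(st["time_s"],2),"F",np.round(st["contact_force"],1))
if __name__=="__main__": go(*map(float,sys.argv[1:]))
E
python3 go.py .489 -.127 .15 2.008
```

```text
offset [-43.1  52.2  42.4] spin 0.127 alt -3.015 | at [ 0.4975 -0.0598  0.1923] tilt [ 0.    -0.001] j7 -0.84 gap 0.0856 t 3.53 F [ 1.4  0.1 -0.5]
```

>>> arm_command(moves=[{"fingers": 0.5, "offset": [-43, 52, 42], "spin": 0.127}, {"fingers": 0.1, "offset": [-43, 52, 42], "spin": 0.127}, {"fingers": 0.1, "offset": [-43, 52, 42], "spin": 0.127}, {"fingers": 0.1, "offset": [-43, 52, 42], "spin": 0.127}])

```text
time_s: 3.87
eef_pos: [0.4876, -0.1295, 0.1494]
orientation: [0.0, 0.977, 0.214, -0.001]
contact_force: [-0.2, 0.2, 0.7]
finger_gap: 0.0466
```

```bash
cat > e.py <<'E'
import sys; from h import *; from go import go
k,zt,out,zg=sys.argv[1],float(sys.argv[2]),sys.argv[3],float(sys.argv[4])
st=arm.state(); im=arm.camera("wrist"); C=cam("wrist",st); e=None
for d in arm.trace("wrist",k)[:4]:
    col=silver(im,d["pixels"]); pink=col[2]-col[1]>40; print(k,round(d["p"],2),np.round(d["at"]),d["pixels"].sum(),np.round(col),"pink" if pink else "steel")
    if not pink and e is None: e,s=fit(k,C,d["pixels"],zt); print(np.round(e,4),round(s,3))
for d in arm.landmark_of("wrist",k)[:2]: print("lm",round(d["p"],2),np.round(pix2w(C,d["at"],0),4))
if e is not None:
  for x0,x1,y0,y1 in MODEL[k]:
    q=np.array([w2pix(C,(*tp(e,a/1e3,b/1e3),zt))[::-1] for a,b in((x0,y0),(x1,y0),(x1,y1),(x0,y1))]); cv2.polylines(im,[np.round(q).astype(int)],True,(0,0,255))
  go(e[0],e[1],zg,e[2]+np.pi/2)
cv2.imwrite(out,im)
E
python3 e.py spanner .011 pics/sp1.png .003
```

```text
spanner 0.87 [165. 256.] 2729 [205. 209. 201.] steel
[ 0.4877 -0.1296  0.4478] 0.116
spanner 0.65 [235. 131.] 2061 [174. 149. 217.] pink
lm 0.84 [ 0.4839 -0.1318  0.    ]
lm 0.6 [ 0.335  -0.0115  0.    ]
offset [ -3.2   2.4 147.7] spin -0.01 alt 3.132 | at [ 0.4894 -0.126   0.1507] tilt [ 0.001 -0.   ] j7 -0.78 gap 0.0471 t 4.02 F [-0.4  0.4  0.2]
```

View pics/sp1.png

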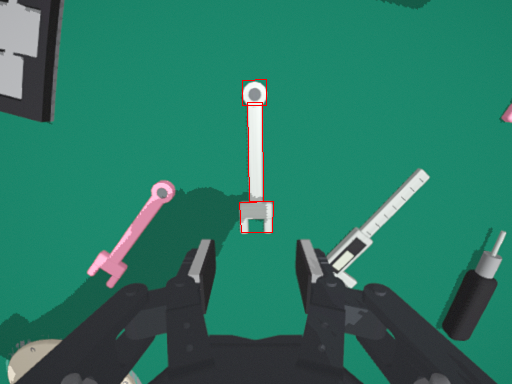

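The red outline matches the steel spanner, with jaw end at (257,218) and ring end at (255,94). The pink one at (130,235) stays put. Descending and closing.

>>> arm_command(moves=[{"fingers": 0.1, "offset": [-3, 2.5, 40], "spin": -0.01}, {"fingers": 0.1, "offset": [-3, 2.5, 80], "spin": -0.01}, {"fingers": 0.1, "offset": [-3, 2.5, 115], "spin": -0.01}, {"fingers": 0.1, "offset": [-3, 2.5, 135], "spin": -0.01}, {"fingers": 0.1, "offset": [-3, 2.5, 143], "spin": -0.01}, {"fingers": 0.1, "offset": [-3, 2.5, 147], "spin": -0.01}, {"fingers": 0.1, "offset": [-3, 2.5, 147], "spin": -0.01}, {"fingers": 0.1, "offset": [-3, 2.5, 147], "spin": -0.01}], newtons=50)

```text
time_s: 4.68
eef_pos: [0.4888, -0.1293, 0.0049]
orientation: [0.001, 0.975, 0.222, 0.001]
contact_force: [-0.0, -0.2, 0.3]
finger_gap: 0.0467
```

>>> arm_command(moves=[{"fingers": -1, "offset": [0, 0, 0], "spin": 0}, {"fingers": -1, "offset": [0, 0, 0], "spin": 0}, {"fingers": -1, "offset": [0, 0, 0], "spin": 0}, {"fingers": -1, "offset": [0, 0, 0], "spin": 0}, {"fingers": -1, "offset": [0, 0, 0], "spin": 0}, {"fingers": -1, "offset": [0, 0, 0], "spin": 0}], newtons=50)

```text
time_s: 5.18
eef_pos: [0.4889, -0.1294, 0.005]
orientation: [0.001, 0.975, 0.222, 0.001]
contact_force: [0.3, -0.2, 0.9]
finger_gap: -0.0002
```

Run:
```python
from h import *
im=arm.camera("wrist"); s=arm.camera("side"); cv2.imwrite("pics/g1.png",np.hstack([im[150:384,100:412],cv2.resize(s[110:230,200:360],None,fx=1.95,fy=1.95)[:234]]))
print(arm.state()["eef_pos"],arm.state()["finger_gap"],arm.state()["contact_force"])
```

```text
[ 0.48882271 -0.12933542  0.00487257] -8.549395363406473e-05 [ 1.39390542 -0.03244951  0.26974425]
```

View pics/g1.png

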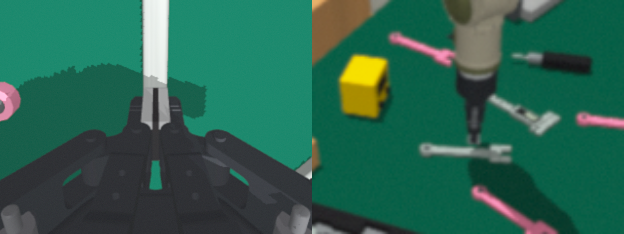

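The fingers closed above the shaft, so at a 16 mm gap the tips stand well behind the TCP. The spanner has not moved. I'll open, go lower while feeling for the bench, and grip again.

>>> arm_command(moves=[{"fingers": -0.3, "offset": [0, 0, 0], "spin": 0}, {"fingers": -0.3, "offset": [0, 0, 0], "spin": 0}, {"fingers": -0.3, "offset": [0, 0, 0], "spin": 0}, {"fingers": -0.3, "offset": [0, 0, 2], "spin": 0}, {"fingers": -0.3, "offset": [0, 0, 4], "spin": 0}, {"fingers": -0.3, "offset": [0, 0, 6], "spin": 0}, {"fingers": -0.3, "offset": [0, 0, 6], "spin": 0}])

```text
time_s: 5.87
eef_pos: [0.4886, -0.1293, -0.0016]
orientation: [0.0, 0.975, 0.222, 0.001]
contact_force: [-0.6, -0.8, 0.6]
finger_gap: 0.0299
```

>>> arm_command(moves=[{"fingers": -0.3, "offset": [0, 0, 1.5], "spin": 0}, {"fingers": -0.3, "offset": [0, 0, 3], "spin": 0}, {"fingers": -0.3, "offset": [0, 0, 3], "spin": 0}])

```text
time_s: 6.12
eef_pos: [0.4885, -0.1293, -0.0049]
orientation: [0.0, 0.975, 0.222, 0.001]
contact_force: [-0.1, -1.0, -0.1]
finger_gap: 0.0298
```

>>> arm_command(moves=[{"fingers": -1, "offset": [0, 0, 0], "spin": 0}, {"fingers": -1, "offset": [0, 0, 0], "spin": 0}, {"fingers": -1, "offset": [0, 0, 0], "spin": 0}, {"fingers": -1, "offset": [0, 0, 0], "spin": 0}, {"fingers": -1, "offset": [0, 0, 0], "spin": 0}], newtons=50)

```text
time_s: 6.53
eef_pos: [0.4886, -0.1293, -0.0048]
orientation: [0.0, 0.975, 0.222, 0.001]
contact_force: [-0.6, -0.5, 0.2]
finger_gap: -0.0
```

>>> arm_command(moves=[{"fingers": -1, "offset": [0, 0, -20], "spin": 0}, {"fingers": -1, "offset": [0, 0, -40], "spin": 0}, {"fingers": -1, "offset": [0, 0, -40], "spin": 0}])

```text
time_s: 6.78
eef_pos: [0.4895, -0.1296, 0.0376]
orientation: [0.001, 0.975, 0.222, 0.002]
contact_force: [-0.2, -0.2, -0.7]
finger_gap: -0.0002
```

Run:
```python
from h import *
im=arm.camera("wrist"); s=arm.camera("side"); cv2.imwrite("pics/g2.png",cv2.resize(np.hstack([im[120:384,130:382],cv2.resize(s[130:220,220:320],None,fx=2.94,fy=2.94)[:264]]),None,fx=1.4,fy=1.4))
st=arm.state();print(st["eef_pos"],st["finger_gap"],st["contact_force"])
```

```text
[ 0.4890662  -0.12923352  0.03577121] 9.771786093724767e-05 [ 0.18774568 -0.13785014 -0.13853021]
```

View pics/g2.png

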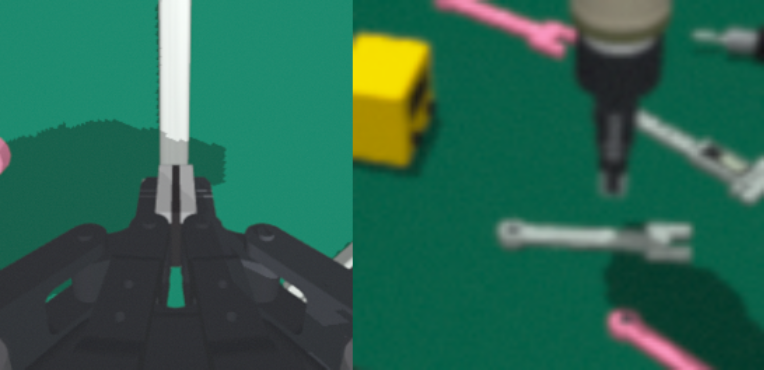

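Run:
```python
from h import *
st=arm.state(); C=cam("side"); W=cam("wrist",st); e=np.array(st["eef_pos"])
for d in(0,10,15,20,25,30): print(d,w2pix(C,e+[0,0,d/1e3]).round(1),w2pix(W,e+[0,0,d/1e3]).round(1))
print("tip side ~[177.4 283] wrist ~[238 255]", st["joint_pos"])
for f in ("scene","side"):
  cam_=cam(f); print(f,[ (round(d["p"],2),np.round(d["at"],1)) for d in arm.landmark_of(f,"spanner")[:5]], w2pix(cam_,(.4877,-.1296,0)))
```

```text
0 [181.5 282.7] [229.5 255.3]
10 [179.5 282.8] [236.1 255.3]
15 [178.5 282.8] [239.6 255.3]
20 [177.5 282.9] [243.3 255.3]
25 [176.5 282.9] [247.3 255.3]
30 [175.5 283. ] [251.5 255.3]
tip side ~[177.4 283] wrist ~[238 255] [ 0.04580163  0.61856105  0.14485243  2.23821392 -0.28860866  0.29778602
 -0.68156493]
scene [(0.9, array([227.1, 130.4])), (0.73, array([169.3, 272.8])), (0.67, array([189.6, 230.1])), (0.62, array([143.8, 194.2])), (0.6, array([173.5, 335.1]))] [188.98871822 230.36653845]
side [(0.72, array([275.4, 278.5])), (0.64, array([226.8, 306.8])), (0.55, array([186.8, 281.5])), (0.54, array([136.7, 260.9]))] [188.60418366 282.81958237]
```

Both cameras place the shut fingertips about 15–18 mm behind the reported TCP. I'll allow for that and descend to z ≈ −0.012.

>>> arm_command(moves=[{"fingers": 0.0, "offset": [0, 0, 0], "spin": 0}, {"fingers": 0.0, "offset": [0, 0, 0], "spin": 0}, {"fingers": 0.0, "offset": [0, 0, 15], "spin": 0}, {"fingers": 0.0, "offset": [0, 0, 32], "spin": 0}, {"fingers": 0.0, "offset": [0, 0, 40], "spin": 0}, {"fingers": 0.0, "offset": [0, 0, 44], "spin": 0}, {"fingers": 0.0, "offset": [0, 0, 48], "spin": 0}, {"fingers": 0.0, "offset": [0, 0, 48], "spin": 0}])

```text
time_s: 7.65
eef_pos: [0.4882, -0.1291, -0.0137]
orientation: [0.0, 0.975, 0.223, 0.0]
contact_force: [1.3, 0.2, 0.2]
finger_gap: 0.0426
```

>>> arm_command(moves=[{"fingers": -1, "offset": [0, 0, 0], "spin": 0}, {"fingers": -1, "offset": [0, 0, 0], "spin": 0}, {"fingers": -1, "offset": [0, 0, 0], "spin": 0}, {"fingers": -1, "offset": [0, 0, 0], "spin": 0}, {"fingers": -1, "offset": [0, 0, 0], "spin": 0}], newtons=50)

```text
time_s: 8.07
eef_pos: [0.4883, -0.1291, -0.0134]
orientation: [0.0, 0.975, 0.223, 0.001]
contact_force: [-0.1, 0.1, -0.5]
finger_gap: -0.0001
```

>>> arm_command(moves=[{"fingers": -0.2, "offset": [0, 0, 0], "spin": 0}, {"fingers": -0.2, "offset": [0, 0, 0], "spin": 0}, {"fingers": -0.2, "offset": [0, 0, 0], "spin": 0}, {"fingers": -0.2, "offset": [0, 0, 3], "spin": 0}, {"fingers": -0.2, "offset": [0, 0, 6], "spin": 0}, {"fingers": -0.2, "offset": [0, 0, 6], "spin": 0}])

```text
time_s: 8.57
eef_pos: [0.4881, -0.1291, -0.02]
orientation: [0.0, 0.975, 0.223, 0.0]
contact_force: [0.2, -0.1, -0.7]
finger_gap: 0.0342
```

>>> arm_command(moves=[{"fingers": -1, "offset": [0, 0, 0], "spin": 0}, {"fingers": -1, "offset": [0, 0, 0], "spin": 0}, {"fingers": -1, "offset": [0, 0, 0], "spin": 0}, {"fingers": -1, "offset": [0, 0, 0], "spin": 0}], newtons=40)

```text
time_s: 8.9
eef_pos: [0.488, -0.1291, -0.02]
orientation: [0.0, 0.975, 0.223, 0.0]
contact_force: [-1.0, 0.1, -2.0]
finger_gap: 0.014
```

>>> arm_command(moves=[{"fingers": -1, "offset": [0, 0, 0], "spin": 0}, {"fingers": -1, "offset": [0, 0, 0], "spin": 0}])

```text
time_s: 9.07
eef_pos: [0.488, -0.129, -0.02]
orientation: [0.0, 0.975, 0.223, 0.0]
contact_force: [0.4, -0.0, -2.2]
finger_gap: 0.0141
```

>>> arm_command(moves=[{"fingers": -0.4, "offset": [0, 0, 0], "spin": 0}, {"fingers": -0.4, "offset": [0, 0, 0], "spin": 0}, {"fingers": -0.4, "offset": [0, 0, 2], "spin": 0}, {"fingers": -0.4, "offset": [0, 0, 4], "spin": 0}, {"fingers": -0.4, "offset": [0, 0, 4], "spin": 0}])

```text
time_s: 9.48
eef_pos: [0.4879, -0.129, -0.0244]
orientation: [0.0, 0.975, 0.223, -0.0]
contact_force: [-0.3, 0.8, -0.9]
finger_gap: 0.0257
```

>>> arm_command(moves=[{"fingers": -1, "offset": [0, 0, 0], "spin": 0}, {"fingers": -1, "offset": [0, 0, 0], "spin": 0}, {"fingers": -1, "offset": [0, 0, 0], "spin": 0}, {"fingers": -1, "offset": [0, 0, 0], "spin": 0}, {"fingers": -1, "offset": [0, 0, 0], "spin": 0}], newtons=50)

```text
time_s: 9.9
eef_pos: [0.4879, -0.1291, -0.0243]
orientation: [0.0, 0.975, 0.222, -0.0]
contact_force: [-0.3, 0.3, 3.4]
finger_gap: 0.0144
```

The spanner is gripped (gap 14.4 mm) with its origin at the TCP; on the bench this corresponds to TCP z = −0.024. Lifting and carrying it over.

>>> arm_command(moves=[{"fingers": -1, "offset": [0, 0, -35], "spin": 0}, {"fingers": -1, "offset": [0, 0, -75], "spin": 0}, {"fingers": -1, "offset": [30, -40, -105], "spin": 0.05}, {"fingers": -1, "offset": [55, -80, -110], "spin": 0.1}, {"fingers": -1, "offset": [80, -115, -110], "spin": 0.15}, {"fingers": -1, "offset": [102, -150, -110], "spin": 0.2}, {"fingers": -1, "offset": [125, -185, -110], "spin": 0.25}, {"fingers": -1, "offset": [148, -220, -110], "spin": 0.291}])

```text
time_s: 10.57
eef_pos: [0.5224, 0.1135, 0.0856]
orientation: [0.0, 0.997, 0.078, -0.0]
contact_force: [0.6, -0.6, -3.8]
finger_gap: 0.0144
```

```bash
python3 go.py .5319 .1764 .085 1.727
```

```text
offset [ 19.1 -60.7   0.6] spin -0.001 alt 3.141 | at [0.5224 0.1135 0.0856] tilt [-0. -0.] j7 -1.28 gap 0.0144 t 10.57 F [ 0.6 -0.6 -3.8]
```

>>> arm_command(moves=[{"fingers": -1, "offset": [19, -40, 0], "spin": 0}, {"fingers": -1, "offset": [19, -61, 0], "spin": 0}, {"fingers": -1, "offset": [19, -61, 0], "spin": 0}, {"fingers": -1, "offset": [19, -61, 0], "spin": 0}])

```text
time_s: 10.9
eef_pos: [0.5308, 0.1787, 0.0848]
orientation: [0.0, 0.997, 0.08, -0.001]
contact_force: [-0.4, -0.6, -3.7]
finger_gap: 0.0143
```

```bash
cat > chk.py <<'E'
import sys; from h import *; from go import go
k,hold,out=sys.argv[1],float(sys.argv[2]),sys.argv[3]   # hold: TCP z to underside
V=(.5485,.2317,.1564)
st=arm.state(); im=arm.camera("wrist"); C=cam("wrist",st); zu=st["eef_pos"][2]+hold
b=-.052 if k=="spanner" else .052; home=tp(V,-.025,b)
ds=[d for d in arm.trace("wrist",k)]
for d in ds[:2]:
    e,s=fit(k,C,d["pixels"],zu+.011); print(round(d["p"],2),d["pixels"].sum(),np.round(silver(im,d["pixels"])),"tool pose",np.round(e,4),round(s,3))
q=st["orientation"]; R=Rn.from_quat([q[1],q[2],q[3],q[0]]).as_matrix(); ya=np.arctan2(R[1,0],R[0,0])
for E,z,c in(((*st["eef_pos"][:2],ya),zu+.011,(0,255,0)),((*home,V[2]),.006,(255,0,255))):
  for x0,x1,y0,y1 in MODEL[k]:
    p=np.array([w2pix(C,(*tp(E,a/1e3,f/1e3),z))[::-1] for a,f in((x0,y0),(x1,y0),(x1,y1),(x0,y1))]); cv2.polylines(im,[np.round(p).astype(int)],True,c)
cv2.imwrite(out,cv2.resize(im,None,fx=1.5,fy=1.5)); print("tool x yaw",ya); go(*home,.006-hold,V[2]+np.pi/2)
E
python3 chk.py spanner .0243 pics/h1.png
```

```text
0.92 636 [164. 140. 206.] tool pose [0.4562 0.0845 2.9017] 13.179
0.68 9144 [194. 197. 192.] tool pose [0.5333 0.1787 0.1625] 0.686
tool x yaw 0.15983018792427778
offset [  0.9  -0.7 103.6] spin -0.001 alt 3.14 | at [0.5312 0.1757 0.0853] tilt [-0.001 -0.001] j7 -1.38 gap 0.0145 t 11.0 F [ 0.7 -0.9 -3.6]
```

View pics/h1.png

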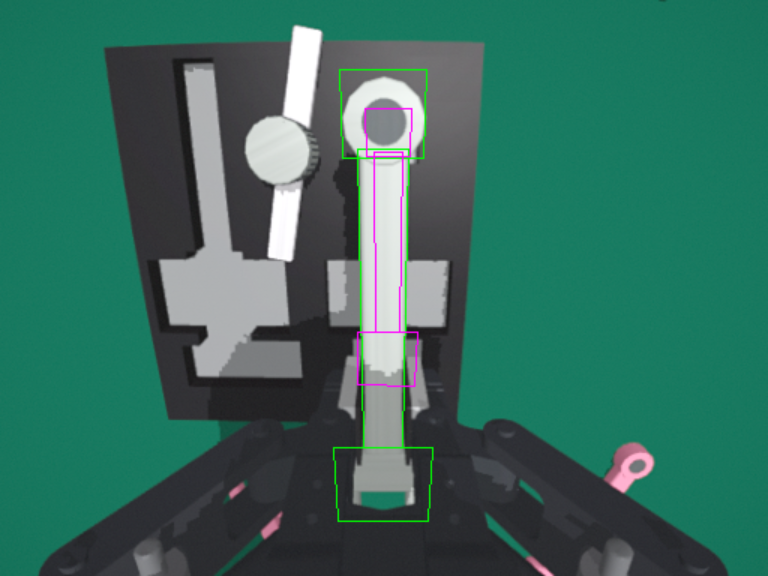

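The spanner is held level and in line, about 2 mm towards its jaw end from where I assumed: ring centre at (384,120) against a predicted (384,114). I'll check the notch outlines numerically against this picture before going down.

```bash
python3 - <<'E'
from h import *
# pose at picture time (just before): taken from arm_command end
st=arm.state(); st=dict(st); st["eef_pos"]=np.array([.5308,.1787,.0848]); 
C=cam("wrist",st); V=(.5485,.2317,.1564)
for st2,l in((st,"then"),(arm.state(),"now")):
  C=cam("wrist",st2)
  for b,h in((-.052,.038),(.052,.042)):
    print(l,b,[(w2pix(C,(*tp(V,-.025+i*.024,b+j*h),z))[::-1]*1.5).round(0).tolist() for z in(.006,) for i,j in((1,1),(1,-1),(-1,-1),(-1,1))])
E
python3 - <<'E'
import sys; sys.path.insert(0,'.')
from h import *
st=arm.state(); im=arm.camera("wrist"); C=cam("wrist",st); V=(.5485,.2317,.1564)
p=lambda X:(w2pix(C,X)[::-1])
for b,h in((-.052,.038),(.052,.042)):
  q=np.array([p((*tp(V,-.025+i*.024,b+j*h),.006)) for i,j in((1,1),(1,-1),(-1,-1),(-1,1))]); cv2.polylines(im,[np.round(q*16).astype(int)],True,(0,0,255),1,8,4)
q=np.array([p((*tp(V,a,b),.02)) for a,b in((.115,.1),(.115,-.1),(-.115,-.1),(-.115,.1))]); cv2.polylines(im,[np.round(q*16).astype(int)],True,(0,255,255),1,8,4)
cv2.imwrite('pics/n1.png',cv2.resize(im[10:290,60:340],None,fx=2.1,fy=2.1))
E
```

```text
then -0.052 [[326.0, 253.0], [447.0, 253.0], [444.0, 324.0], [329.0, 324.0]]
then 0.052 [[158.0, 254.0], [288.0, 254.0], [293.0, 324.0], [170.0, 324.0]]
now -0.052 [[321.0, 253.0], [442.0, 253.0], [439.0, 324.0], [325.0, 324.0]]
now 0.052 [[154.0, 254.0], [283.0, 253.0], [289.0, 324.0], [166.0, 324.0]]
```

View pics/n1.png

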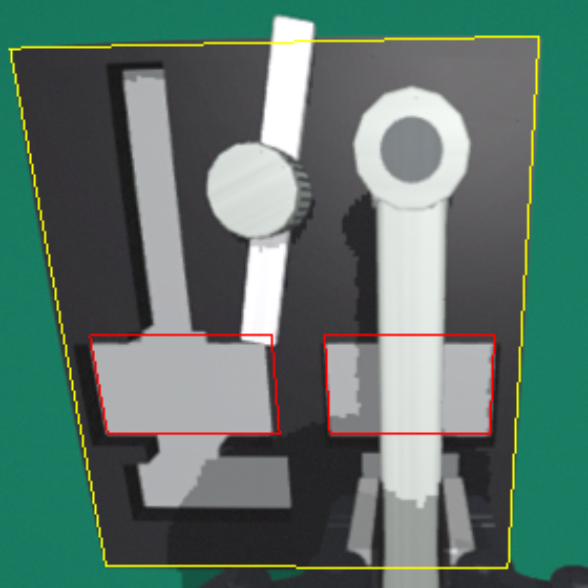

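The tray outline fits. The pocket sits about 1 mm towards tray −x, so a net shift of about +1–2 mm in tool x is right. Descending to just above the tray.

>>> arm_command(moves=[{"fingers": -1, "offset": [2, -0.7, 30], "spin": 0}, {"fingers": -1, "offset": [2, -0.7, 60], "spin": 0}, {"fingers": -1, "offset": [2, -0.7, 78], "spin": 0}, {"fingers": -1, "offset": [2, -0.7, 84], "spin": 0}, {"fingers": -1, "offset": [2, -0.7, 84], "spin": 0}, {"fingers": -1, "offset": [2, -0.7, 84], "spin": 0}])

```text
time_s: 11.55
eef_pos: [0.5337, 0.1749, 0.0019]
orientation: [0.001, 0.997, 0.076, -0.0]
contact_force: [0.2, 0.3, -1.4]
finger_gap: 0.0144
```

```bash
python3 go.py .5330 .1765 -.0183 1.727
```

```text
offset [-0.4 -1.7 20.2] spin -0.004 alt 3.137 | at [0.5337 0.1749 0.0019] tilt [-0.001 -0.001] j7 -1.31 gap 0.0144 t 11.55 F [ 0.2  0.3 -1.4]
```

>>> arm_command(moves=[{"fingers": -1, "offset": [-0.4, -1.7, 0], "spin": -0.004}, {"fingers": -1, "offset": [-0.4, -1.7, 4], "spin": -0.004}, {"fingers": -1, "offset": [-0.4, -1.7, 8], "spin": -0.004}, {"fingers": -1, "offset": [-0.4, -1.7, 12], "spin": -0.004}, {"fingers": -1, "offset": [-0.4, -1.7, 12], "spin": -0.004}])

```text
time_s: 11.97
eef_pos: [0.5327, 0.1766, -0.0105]
orientation: [0.001, 0.997, 0.078, -0.001]
contact_force: [-0.8, -0.1, -2.6]
finger_gap: 0.0141
```

```bash
python3 go.py .5330 .1765 -.0183 1.727
```

```text
offset [0.3 0.2 7.8] spin 0.0 alt -3.142 | at [ 0.5327  0.1766 -0.0105] tilt [-0.001 -0.001] j7 -1.3 gap 0.0141 t 11.97 F [-0.8 -0.1 -2.6]
```

The underside is already 6 mm into the pocket with no contact force. Completing the descent and releasing.

>>> arm_command(moves=[{"fingers": -1, "offset": [0.3, 0, 3], "spin": 0}, {"fingers": -1, "offset": [0.3, 0, 6], "spin": 0}, {"fingers": -1, "offset": [0.3, 0, 7.5], "spin": 0}, {"fingers": -1, "offset": [0.3, 0, 7.5], "spin": 0}])

```text
time_s: 12.3
eef_pos: [0.533, 0.1766, -0.0182]
orientation: [0.001, 0.997, 0.078, -0.001]
contact_force: [-0.5, -0.6, -2.7]
finger_gap: 0.0142
```

>>> arm_command(moves=[{"fingers": -0.3, "offset": [0, 0, 0], "spin": 0}, {"fingers": -0.3, "offset": [0, 0, 0], "spin": 0}, {"fingers": -0.3, "offset": [0, 0, 0], "spin": 0}, {"fingers": -0.3, "offset": [0, 0, -20], "spin": 0}, {"fingers": -0.3, "offset": [0, 0, -55], "spin": 0}, {"fingers": 0, "offset": [0, 0, -95], "spin": 0}, {"fingers": 0, "offset": [0, 0, -130], "spin": 0}, {"fingers": 0, "offset": [0, 0, -130], "spin": 0}])

```text
time_s: 12.97
eef_pos: [0.5362, 0.1773, 0.1177]
orientation: [-0.001, 0.997, 0.078, 0.003]
contact_force: [0.9, -0.1, 0.2]
finger_gap: 0.0426
```

```bash
cat > v.py <<'E'
import sys; from h import *; from go import go
k,out,r0,r1,c0,c1=sys.argv[1],sys.argv[2],*map(int,sys.argv[3:7])
V=(.5485,.2317,.1564)
st=arm.state(); im=arm.camera("wrist"); C=cam("wrist",st)
for k,b in(("spanner",-.052),("caliper",.052)):
  print(k,"expected",np.round(tp(V,-.025,b),4))
  for d in arm.trace("wrist",k)[:3]:
    e,s=fit(k,C,d["pixels"],.017); print(round(d["p"],2),d["pixels"].sum(),np.round(e,4),round(s,3))
  for x0,x1,y0,y1 in MODEL[k]:
    p=np.array([w2pix(C,(*tp((*tp(V,-.025,b),V[2]),a/1e3,f/1e3),.017))[::-1] for a,f in((x0,y0),(x1,y0),(x1,y1),(x0,y1))]); cv2.polylines(im,[np.round(p).astype(int)],True,(255,0,255))
cv2.imwrite(out,cv2.resize(im[r0:r1,c0:c1],None,fx=2,fy=2)); go(.45,-.276,.15,1.346)
E
python3 v.py spanner pics/s2.png 0 300 60 400
```

```text
spanner expected [0.5319 0.1764]
0.87 3271 [0.5327 0.1763 0.1537] 0.129
0.74 2802 [ 0.6439  0.2415 -0.143 ] 1.004
0.6 864 [ 0.348  -0.0056 -0.246 ] 1.218
caliper expected [0.5157 0.2792]
offset [-152.9  434.7  -37.6] spin 0.382 alt -2.76 | at [0.5331 0.1772 0.1122] tilt [-0.001 -0.   ] j7 -1.4 gap 0.0429 t 13.12 F [-0.7  0.1  0.1]
```

View pics/s2.png

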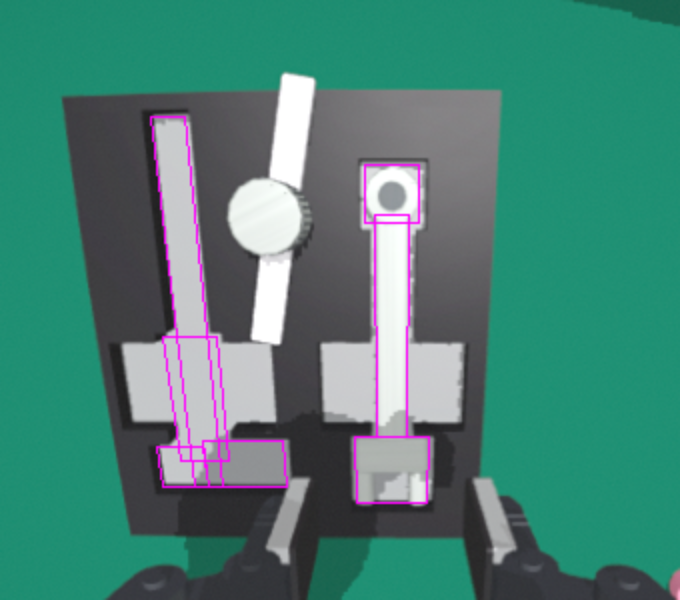

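The spanner is home (fit within 1 mm and 0.003 rad). Next, the caliper.

>>> arm_command(moves=[{"fingers": 0, "offset": [-153, 435, -38], "spin": 0.382}, {"fingers": 0, "offset": [-153, 435, -38], "spin": 0.382}, {"fingers": 0, "offset": [-153, 435, -38], "spin": 0.382}, {"fingers": 0, "offset": [-153, 435, -38], "spin": 0.382}, {"fingers": 0, "offset": [-153, 435, -38], "spin": 0.382}, {"fingers": 0, "offset": [-153, 435, -38], "spin": 0.382}, {"fingers": 0, "offset": [-153, 435, -38], "spin": 0.382}, {"fingers": 0, "offset": [-153, 435, -38], "spin": 0.382}])

```text
time_s: 13.78
eef_pos: [0.4716, -0.1515, 0.1385]
orientation: [0.0, 0.994, -0.112, -0.002]
contact_force: [0.4, 0.0, -0.1]
finger_gap: 0.0424
```

```bash
python3 go.py .45 -.276 .15 1.346
```

```text
offset [  6.7 126.2 -11.4] spin -0.0 alt 3.141 | at [ 0.4716 -0.1515  0.1385] tilt [-0.003 -0.   ] j7 -1.12 gap 0.0424 t 13.78 F [ 0.4  0.  -0.1]
```

>>> arm_command(moves=[{"fingers": 0, "offset": [7, 40, -11], "spin": 0}, {"fingers": 0, "offset": [7, 80, -11], "spin": 0}, {"fingers": 0, "offset": [7, 110, -11], "spin": 0}, {"fingers": 0, "offset": [7, 126, -11], "spin": 0}, {"fingers": 0, "offset": [7, 126, -11], "spin": 0}, {"fingers": 0, "offset": [7, 126, -11], "spin": 0}])

```text
time_s: 14.28
eef_pos: [0.4493, -0.2764, 0.1484]
orientation: [0.0, 0.994, -0.114, -0.003]
contact_force: [0.5, 0.3, -0.5]
finger_gap: 0.0427
```

```bash
python3 e.py caliper .010 pics/c1.png -.0243
```

```text
caliper 0.76 [168. 263.] 3870 [197. 201. 195.] steel
[ 0.454  -0.2833 -0.2326] 0.01
lm 0.86 [ 0.4537 -0.2832  0.    ]
offset [  6.3   7.9 173.1] spin 0.009 alt -3.132 | at [ 0.4504 -0.2744  0.1488] tilt [-0.005  0.001] j7 -0.92 gap 0.0429 t 14.43 F [ 0.1  0.5 -0.1]
```

View pics/c1.png

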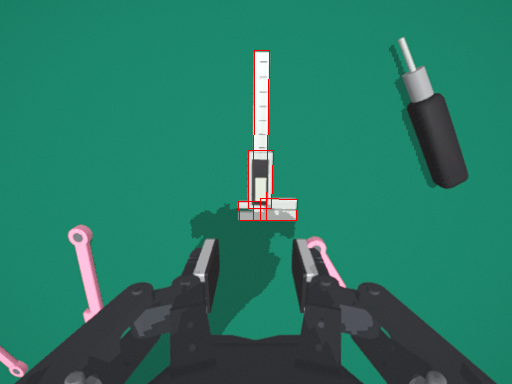

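The steel caliper's outline matches (jaws at (265,210), tail at (262,52)) and the landmark agrees within 0.3 mm. Descending around the slider.

>>> arm_command(moves=[{"fingers": 0.17, "offset": [6, 8, 35], "spin": 0.009}, {"fingers": 0.17, "offset": [6, 8, 70], "spin": 0.009}, {"fingers": 0.17, "offset": [6, 8, 105], "spin": 0.009}, {"fingers": 0.17, "offset": [6, 8, 130], "spin": 0.009}, {"fingers": 0.17, "offset": [6, 8, 140], "spin": 0.009}, {"fingers": 0.17, "offset": [6, 8, 145], "spin": 0.009}, {"fingers": 0.17, "offset": [6, 8, 145], "spin": 0.009}])

```text
time_s: 15.02
eef_pos: [0.4538, -0.2827, 0.0034]
orientation: [-0.0, 0.993, -0.115, -0.003]
contact_force: [0.2, -0.5, -0.2]
finger_gap: 0.0496
```

```bash
python3 go.py .454 -.2833 -.0262 1.3382
```

```text
offset [ 0.5  0.5 29.6] spin 0.001 alt -3.141 | at [ 0.4538 -0.2827  0.0034] tilt [-0.006  0.002] j7 -0.75 gap 0.0496 t 15.02 F [ 0.2 -0.5 -0.2]
```

>>> arm_command(moves=[{"fingers": 0.17, "offset": [0.5, 0.5, 10], "spin": 0}, {"fingers": 0.17, "offset": [0.5, 0.5, 20], "spin": 0}, {"fingers": 0.17, "offset": [0.5, 0.5, 25], "spin": 0}, {"fingers": 0.17, "offset": [0.5, 0.5, 29], "spin": 0}, {"fingers": 0.17, "offset": [0.5, 0.5, 29], "spin": 0}])

```text
time_s: 15.43
eef_pos: [0.4539, -0.2832, -0.0261]
orientation: [-0.001, 0.993, -0.116, -0.003]
contact_force: [0.4, -0.1, -0.0]
finger_gap: 0.05
```

>>> arm_command(moves=[{"fingers": -1, "offset": [0, 0, 0], "spin": 0}, {"fingers": -1, "offset": [0, 0, 0], "spin": 0}, {"fingers": -1, "offset": [0, 0, 0], "spin": 0}, {"fingers": -1, "offset": [0, 0, 0], "spin": 0}, {"fingers": -1, "offset": [0, 0, 0], "spin": 0}, {"fingers": -1, "offset": [0, 0, 0], "spin": 0}], newtons=50)

```text
time_s: 15.93
eef_pos: [0.4539, -0.2834, -0.0257]
orientation: [-0.001, 0.993, -0.116, -0.003]
contact_force: [-1.0, 0.3, 6.8]
finger_gap: 0.0264
```

Caliper gripped (26.4 mm on the 28 mm slider). Lifting and carrying it.

>>> arm_command(moves=[{"fingers": -1, "offset": [0, 0, -35], "spin": 0}, {"fingers": -1, "offset": [0, 0, -75], "spin": 0}, {"fingers": -1, "offset": [-4, -30, -105], "spin": -0.02}, {"fingers": -1, "offset": [-9, -70, -115], "spin": -0.06}, {"fingers": -1, "offset": [-14, -110, -115], "spin": -0.1}, {"fingers": -1, "offset": [-19, -150, -115], "spin": -0.14}, {"fingers": -1, "offset": [-24, -190, -115], "spin": -0.18}, {"fingers": -1, "offset": [-29, -230, -115], "spin": -0.2}])

```text
time_s: 16.6
eef_pos: [0.479, -0.051, 0.0897]
orientation: [-0.001, 1.0, -0.015, -0.003]
contact_force: [1.2, 0.8, -1.9]
finger_gap: 0.0268
```

```bash
python3 go.py .5155 .2791 .09 1.727
```

```text
offset [ 2.670e+01 -3.311e+02  2.000e-01] spin -0.186 alt 2.956 | at [ 0.479  -0.051   0.0897] tilt [-0.005  0.002] j7 -1.06 gap 0.0268 t 16.6 F [ 1.2  0.8 -1.9]
```

>>> arm_command(moves=[{"fingers": -1, "offset": [4, -40, 0], "spin": -0.03}, {"fingers": -1, "offset": [8, -80, 0], "spin": -0.06}, {"fingers": -1, "offset": [12, -120, 0], "spin": -0.09}, {"fingers": -1, "offset": [15, -160, 0], "spin": -0.12}, {"fingers": -1, "offset": [18, -200, 0], "spin": -0.15}, {"fingers": -1, "offset": [21, -240, 0], "spin": -0.18}, {"fingers": -1, "offset": [24, -280, 0], "spin": -0.186}, {"fingers": -1, "offset": [26, -315, 0], "spin": -0.186}])

```text
time_s: 17.27
eef_pos: [0.5138, 0.2663, 0.09]
orientation: [-0.001, 0.997, 0.079, -0.003]
contact_force: [0.7, 0.0, -2.8]
finger_gap: 0.0263
```

```bash
python3 go.py .5155 .2791 .09 1.727
```

```text
offset [  3.7 -12.4  -0. ] spin 0.003 alt -3.139 | at [0.5138 0.2663 0.09  ] tilt [-0.005  0.002] j7 -1.46 gap 0.0263 t 17.27 F [ 0.7  0.  -2.8]
```

>>> arm_command(moves=[{"fingers": -1, "offset": [3.7, -12.4, 0], "spin": 0.003}, {"fingers": -1, "offset": [3.7, -12.4, 0], "spin": 0.003}, {"fingers": -1, "offset": [3.7, -12.4, 0], "spin": 0.003}, {"fingers": -1, "offset": [3.7, -12.4, 0], "spin": 0.003}])

```text
time_s: 17.6
eef_pos: [0.5152, 0.2776, 0.0898]
orientation: [-0.001, 0.997, 0.077, -0.003]
contact_force: [0.5, -0.3, -2.5]
finger_gap: 0.0267
```

Run:
```python
from h import *; from go import go
st=arm.state(); im=arm.camera("wrist"); C=cam("wrist",st); cv2.imwrite("pics/ch.png",im)
q=st["orientation"]; R=Rn.from_quat([q[1],q[2],q[3],q[0]]).as_matrix(); ya=np.arctan2(R[1,0],R[0,0])
for d in arm.trace("wrist","caliper")[:2]:
    P=(mask_pts(C,d["pixels"],st["eef_pos"][2]+.0257+.008)-st["eef_pos"][:2])*1000; c,s=np.cos(ya),np.sin(ya)
    L=np.c_[P@[c,s],P@[-s,c]]; print(round(d["p"],2),len(L),"xmax",L[:,0].max())
    for a in range(20,135,12):
        k=L[(L[:,0]>a)&(L[:,0]<a+8)]; 
        if len(k): print(a,np.percentile(k[:,1],[2,50,98]).round(1))
go(.5155,.2791,.006-.0257,1.727)
```

```text
0.97 13214 xmax 126.96662000294641
20 [-13.7  -0.5  12.8]
32 [-7.4  0.   7.4]
44 [-8.3 -0.5  7.2]
56 [-8.  -0.5  7. ]
68 [-8.3 -0.5  6.9]
80 [-7.7 -0.5  6.7]
92 [-7.5 -0.   7.4]
104 [-7.8 -0.5  6.8]
116 [-8.  -0.5  7.1]
offset [  0.8  -1.7 109.8] spin -0.003 alt 3.139 | at [0.5156 0.2772 0.0901] tilt [-0.006  0.002] j7 -1.48 gap 0.0265 t 17.7 F [ 0.9 -0.2 -2. ]
```

Run:
```python
from h import *; from go import go
st=arm.state(); im=arm.camera("wrist"); C=cam("wrist",st)
q=st["orientation"]; R=Rn.from_quat([q[1],q[2],q[3],q[0]]).as_matrix(); ya=np.arctan2(R[1,0],R[0,0])
d=arm.trace("wrist","caliper")[0]; print("row min",np.nonzero(d["pixels"].any(1))[0][0])
P=(mask_pts(C,d["pixels"],st["eef_pos"][2]+.0257+.012)-st["eef_pos"][:2])*1000; c,s=np.cos(ya),np.sin(ya)
L=np.c_[P@[c,s],P@[-s,c]]
for a in range(16,34): k=L[(L[:,0]>a)&(L[:,0]<=a+1)]; print(a,np.ptp(k[:,1]).round(1) if len(k) else None,end="; ")
```

```text
row min 0
16 27.2; 17 27.1; 18 27.6; 19 27.5; 20 26.9; 21 26.8; 22 26.8; 23 26.2; 24 26.1; 25 25.0; 26 24.9; 27 23.3; 28 16.4; 29 14.8; 30 14.2; 31 14.2; 32 14.1; 33 14.1;
```

>>> arm_command(moves=[{"fingers": -1, "offset": [0.8, -1.7, 30], "spin": -0.003}, {"fingers": -1, "offset": [0.8, -1.7, 60], "spin": -0.003}, {"fingers": -1, "offset": [0.8, -1.7, 80], "spin": -0.003}, {"fingers": -1, "offset": [0.8, -1.7, 89], "spin": -0.003}, {"fingers": -1, "offset": [0.8, -1.7, 89], "spin": -0.003}, {"fingers": -1, "offset": [0.8, -1.7, 89], "spin": -0.003}])

```text
time_s: 18.3
eef_pos: [0.5162, 0.2789, 0.0015]
orientation: [-0.001, 0.997, 0.078, -0.003]
contact_force: [-0.9, 0.5, -1.6]
finger_gap: 0.0264
```

```bash
python3 go.py .5155 .2791 -.0197 1.727
```

```text
offset [-0.6 -0.2 21.2] spin -0.001 alt 3.141 | at [0.5162 0.2789 0.0015] tilt [-0.006  0.002] j7 -1.4 gap 0.0264 t 18.3 F [-0.9  0.5 -1.6]
```

>>> arm_command(moves=[{"fingers": -1, "offset": [-0.5, 0, 3], "spin": 0}, {"fingers": -1, "offset": [-0.5, 0, 7], "spin": 0}, {"fingers": -1, "offset": [-0.5, 0, 10], "spin": 0}, {"fingers": -1, "offset": [-0.5, 0, 13], "spin": 0}, {"fingers": -1, "offset": [-0.5, 0, 13], "spin": 0}])

```text
time_s: 18.72
eef_pos: [0.5155, 0.2789, -0.0117]
orientation: [-0.001, 0.997, 0.078, -0.003]
contact_force: [0.2, -0.2, -0.9]
finger_gap: 0.0262
```

>>> arm_command(moves=[{"fingers": -1, "offset": [0, 0, 3], "spin": 0}, {"fingers": -1, "offset": [0, 0, 6], "spin": 0}, {"fingers": -1, "offset": [0, 0, 8], "spin": 0}, {"fingers": -1, "offset": [0, 0, 8], "spin": 0}])

```text
time_s: 19.05
eef_pos: [0.5154, 0.279, -0.0196]
orientation: [-0.001, 0.997, 0.078, -0.003]
contact_force: [-0.4, 0.4, 1.4]
finger_gap: 0.0264
```

>>> arm_command(moves=[{"fingers": -0.05, "offset": [0, 0, 0], "spin": 0}, {"fingers": -0.05, "offset": [0, 0, 0], "spin": 0}, {"fingers": -0.05, "offset": [0, 0, 0], "spin": 0}, {"fingers": -0.05, "offset": [0, 0, -20], "spin": 0}, {"fingers": -0.05, "offset": [0, 0, -55], "spin": 0}, {"fingers": 0, "offset": [0, 0, -95], "spin": 0}, {"fingers": 0.1, "offset": [0, 0, -130], "spin": 0}, {"fingers": 0.1, "offset": [0, 0, -130], "spin": 0}])

```text
time_s: 19.72
eef_pos: [0.5192, 0.2796, 0.1163]
orientation: [-0.003, 0.997, 0.077, 0.001]
contact_force: [0.3, 0.2, 0.1]
finger_gap: 0.0469
```

```bash
python3 v.py caliper pics/s3.png 0 300 60 400; python3 go.py .6077 .241 .08 1.14
```

```text
spanner expected [0.5319 0.1764]
0.88 1112 [ 0.3769 -0.0103  2.9298] 0.845
0.82 705 [ 0.3085  0.2328 -2.726 ] 1.971
0.78 3370 [0.5322 0.1779 0.1517] 0.106
caliper expected [0.5157 0.2792]
0.7 4525 [0.516  0.2788 0.1499] 0.025
offset [-151.6  538.   -40.7] spin 0.381 alt -2.761 | at [0.5159 0.2791 0.1106] tilt [-0.006  0.003] j7 -1.5 gap 0.0471 t 19.87 F [-0.7 -1.1 -0.4]
offset [84.9 52.  29.9] spin 0.587 alt -2.555 | at [0.5159 0.2791 0.1106] tilt [-0.006  0.003] j7 -1.5 gap 0.0471 t 19.87 F [-0.7 -1.1 -0.4]
```

Both fits put the tools home within 1.5 mm. Next is the screw. Spinning clockwise lowers joint 7, so I wind back first to leave room for the turn.

>>> arm_command(moves=[{"fingers": 0.4, "offset": [30, 20, 5], "spin": -0.12}, {"fingers": 0.4, "offset": [60, 40, 5], "spin": -0.24}, {"fingers": 0.4, "offset": [85, 52, 5], "spin": -0.36}, {"fingers": 0.4, "offset": [85, 52, 5], "spin": -0.48}, {"fingers": 0.4, "offset": [85, 52, 5], "spin": -0.6}, {"fingers": 0.4, "offset": [85, 52, 5], "spin": -0.72}, {"fingers": 0.4, "offset": [85, 52, 5], "spin": -0.84}, {"fingers": 0.4, "offset": [85, 52, 5], "spin": -0.9}])

```text
time_s: 20.53
eef_pos: [0.607, 0.2404, 0.103]
orientation: [-0.003, 0.862, 0.507, -0.003]
contact_force: [0.3, -0.2, 0.4]
finger_gap: 0.0595
```

Run:
```python
from h import *; from go import go
st=arm.state(); im=arm.camera("wrist"); C=cam("wrist",st); cv2.imwrite("pics/sc.png",im)
for d in arm.landmark_of("wrist","screw_grip")[:1]: print(round(d["p"],2),d["at"],pix2w(C,d["at"],.048))
for d in arm.trace("wrist","screw")[:1]:
    # steel head top: disc fit on bright mask
    m=d["pixels"]; P=mask_pts(C,m,.025); r=cv2.minAreaRect((P*1000).astype(np.float32)); print(round(d["p"],2),m.sum(),r)
print("head proj",w2pix(C,(.6077,.241,.06)))
go(.6077,.241,.007,.156+np.pi/2+.9)
```

```text
0.75 [222.0, 454.1] [0.75913324 0.13415994 0.048     ]
0.85 2621 ((607.2059326171875, 232.90992736816406), (121.66429901123047, 41.4944953918457), 4.255746841430664)
head proj [206.57075781 256.25054118]
offset [ 0.8  0.9 96.5] spin -0.002 alt 3.139 | at [0.6073 0.2405 0.1035] tilt [-0.008  0.003] j7 -0.75 gap 0.0598 t 20.68 F [ 1.1  0.6 -0.2]
```

>>> arm_command(moves=[{"fingers": 0.4, "offset": [0.8, 0.9, 30], "spin": 0}, {"fingers": 0.4, "offset": [0.8, 0.9, 60], "spin": 0}, {"fingers": 0.4, "offset": [0.8, 0.9, 80], "spin": 0}, {"fingers": 0.4, "offset": [0.8, 0.9, 90], "spin": 0}, {"fingers": 0.4, "offset": [0.8, 0.9, 96], "spin": 0}, {"fingers": 0.4, "offset": [0.8, 0.9, 96], "spin": 0}])

```text
time_s: 21.18
eef_pos: [0.6071, 0.2408, 0.0062]
orientation: [-0.003, 0.865, 0.502, -0.004]
contact_force: [-0.4, -0.5, 0.6]
finger_gap: 0.06
```

>>> arm_command(moves=[{"fingers": -1, "offset": [0, 0, 0], "spin": 0}, {"fingers": -1, "offset": [0, 0, 0], "spin": 0}, {"fingers": -1, "offset": [0, 0, 0], "spin": 0}, {"fingers": -1, "offset": [0, 0, 0], "spin": 0}, {"fingers": -1, "offset": [0, 0, 0], "spin": 0}], newtons=35)

```text
time_s: 21.6
eef_pos: [0.6078, 0.241, 0.0074]
orientation: [-0.003, 0.865, 0.502, -0.003]
contact_force: [-0.2, 0.3, 6.8]
finger_gap: 0.029
```

```bash
python3 -c "
from h import *
s=arm.state(); print(s['eef_pos'],s['finger_gap'],s['contact_force'],s['torque'],s['joint_pos'][6])
im=arm.camera('side'); cv2.imwrite('pics/x.png',im)"
```

```text
[0.60784236 0.24098209 0.00739838] 0.029048940305301797 [-0.18461716  0.26846291  6.84619649] [-0.07660336  0.02807613 -0.02837478] -0.7137863264427853
```

Head gripped (29 mm). Turning clockwise about 0.9 rad first, then fine steps watching the torque.

>>> arm_command(moves=[{"fingers": -1, "offset": [0, 0, 0], "spin": 0.11}, {"fingers": -1, "offset": [0, 0, 0], "spin": 0.22}, {"fingers": -1, "offset": [0, 0, 0], "spin": 0.33}, {"fingers": -1, "offset": [0, 0, 0], "spin": 0.44}, {"fingers": -1, "offset": [0, 0, 0], "spin": 0.55}, {"fingers": -1, "offset": [0, 0, 0], "spin": 0.66}, {"fingers": -1, "offset": [0, 0, 0], "spin": 0.77}, {"fingers": -1, "offset": [0, 0, 0], "spin": 0.88}])

```text
time_s: 22.32
eef_pos: [0.6082, 0.2406, 0.0076]
orientation: [-0.001, 0.997, 0.083, -0.003]
contact_force: [0.7, -1.9, -2.4]
finger_gap: 0.0289
```

```bash
cat > t.py <<'E'
from h import *
s=arm.state(); q=s["orientation"]; R=Rn.from_quat([q[1],q[2],q[3],q[0]]).as_matrix(); ya=np.arctan2(R[1,0],R[0,0])
print("t",s["time_s"],np.round(s["eef_pos"],4),"gap",round(s["finger_gap"],4),"F",np.round(s["contact_force"],1),"Tq",np.round(s["torque"],3),"yaw",round(ya,3),"turned",round(1.0516-ya,3),"j7",round(s["joint_pos"][6],2), "eff7",round(s["effort"][6],3))
E
python3 t.py
```

```text
t 22.3167 [0.6082 0.2406 0.0076] gap 0.0289 F [ 0.7 -1.9 -2.4] Tq [-0.479 -0.254  0.017] yaw 0.167 turned 0.885 j7 -1.31 eff7 1.452
```

>>> arm_command(moves=[{"fingers": -1, "offset": [0, 0, 0], "spin": 0.08}, {"fingers": -1, "offset": [0, 0, 0], "spin": 0.16}, {"fingers": -1, "offset": [0, 0, 0], "spin": 0.22}, {"fingers": -1, "offset": [0, 0, 0], "spin": 0.25}, {"fingers": -1, "offset": [0, 0, 0], "spin": 0.25}])

```text
time_s: 22.73
eef_pos: [0.6083, 0.2404, 0.0076]
orientation: [-0.001, 0.999, -0.042, -0.003]
contact_force: [0.5, -2.0, -3.0]
finger_gap: 0.0289
```

```bash
python3 t.py
python3 - <<'E'
from h import *
# bar angle from the scene camera: trace screw, PCA at z=.025
for n in("scene","side"):
    arm.camera(n); C=cam(n)
    for d in arm.trace(n,"screw")[:1]:
        P=mask_pts(C,d["pixels"],.025); r=cv2.minAreaRect((P*1000).astype(np.float32)); print(n,round(d["p"],2),d["pixels"].sum(),r)
E
```

```text
t 22.7333 [0.6083 0.2404 0.0076] gap 0.0289 F [ 0.5 -2.  -3. ] Tq [-0.226 -0.227  0.016] yaw -0.084 turned 1.135 j7 -1.48 eff7 -0.544
scene 0.59 192 ((593.5003662109375, 234.27886962890625), (51.69953918457031, 115.9992446899414), 28.97817039489746)
side 0.47 135 ((604.0032348632812, 248.4127197265625), (26.73027229309082, 104.18682861328125), 30.803159713745117)
```

Turned 1.135 rad and still free. I expect the seat at about 1.25.

>>> arm_command(moves=[{"fingers": -1, "offset": [0, 0, 0], "spin": 0.03}, {"fingers": -1, "offset": [0, 0, 0], "spin": 0.06}, {"fingers": -1, "offset": [0, 0, 0], "spin": 0.09}, {"fingers": -1, "offset": [0, 0, 0], "spin": 0.09}, {"fingers": -1, "offset": [0, 0, 0], "spin": 0.09}])

```text
time_s: 23.35
eef_pos: [0.6082, 0.2404, 0.0076]
orientation: [-0.001, 0.996, -0.086, -0.004]
contact_force: [0.5, -1.2, -2.2]
finger_gap: 0.0289
```

```bash
python3 t.py
```

```text
t 23.35 [0.6082 0.2404 0.0076] gap 0.0289 F [ 0.5 -1.2 -2.2] Tq [-0.267 -0.273  0.057] yaw -0.172 turned 1.224 j7 -1.54 eff7 -0.175
```

>>> arm_command(moves=[{"fingers": -1, "offset": [0, 0, 0], "spin": 0.03}, {"fingers": -1, "offset": [0, 0, 0], "spin": 0.06}, {"fingers": -1, "offset": [0, 0, 0], "spin": 0.06}, {"fingers": -1, "offset": [0, 0, 0], "spin": 0.06}])

```text
time_s: 23.68
eef_pos: [0.6083, 0.2404, 0.0076]
orientation: [-0.0, 0.993, -0.116, -0.004]
contact_force: [1.3, -1.8, -2.7]
finger_gap: 0.0289
```

```bash
python3 t.py
```

```text
t 23.6833 [0.6083 0.2404 0.0076] gap 0.0289 F [ 1.3 -1.8 -2.7] Tq [-0.347 -0.306  0.11 ] yaw -0.232 turned 1.284 j7 -1.59 eff7 -0.258
```

>>> arm_command(moves=[{"fingers": -1, "offset": [0, 0, 0], "spin": 0.03}, {"fingers": -1, "offset": [0, 0, 0], "spin": 0.05}, {"fingers": -1, "offset": [0, 0, 0], "spin": 0.05}, {"fingers": -1, "offset": [0, 0, 0], "spin": 0.05}])

```text
time_s: 24.02
eef_pos: [0.6082, 0.2403, 0.0076]
orientation: [-0.0, 0.99, -0.14, -0.003]
contact_force: [0.7, -2.3, -2.8]
finger_gap: 0.0289
```

```bash
python3 t.py
```

```text
t 24.0167 [0.6082 0.2403 0.0076] gap 0.0289 F [ 0.7 -2.3 -2.8] Tq [-0.4   -0.262  0.174] yaw -0.282 turned 1.333 j7 -1.62 eff7 -0.313
```

The torque is rising steadily (0.02 → 0.06 → 0.11 → 0.17 N m), so the screw is seated and far below the 0.7 N m limit. Releasing and checking.

>>> arm_command(moves=[{"fingers": 0.4, "offset": [0, 0, 0], "spin": 0}, {"fingers": 0.4, "offset": [0, 0, 0], "spin": 0}, {"fingers": 0.4, "offset": [0, 0, 0], "spin": 0}, {"fingers": 0.4, "offset": [0, 0, 0], "spin": 0}, {"fingers": 0.4, "offset": [0, 0, -30], "spin": 0}, {"fingers": 0.4, "offset": [0, 0, -70], "spin": 0}, {"fingers": 0.4, "offset": [-30, 0, -105], "spin": 0}, {"fingers": 0.4, "offset": [-60, 0, -130], "spin": 0}])

```text
time_s: 24.68
eef_pos: [0.5545, 0.2555, 0.139]
orientation: [-0.001, 0.99, -0.142, -0.002]
contact_force: [-0.3, 0.5, 0.5]
finger_gap: 0.0594
```

>>> arm_command(moves=[{"fingers": 0.4, "offset": [-20, 0, -40], "spin": 0}, {"fingers": 0.4, "offset": [-20, 0, -60], "spin": 0}, {"fingers": 0.4, "offset": [-20, 0, -60], "spin": 0}, {"fingers": 0.4, "offset": [-20, 0, -60], "spin": 0}])

```text
time_s: 25.02
eef_pos: [0.5358, 0.2619, 0.2006]
orientation: [-0.002, 0.99, -0.141, -0.001]
contact_force: [-0.2, 0.3, -1.2]
finger_gap: 0.0599
```

Run:
```python
from h import *
st=arm.state(); im=arm.camera("wrist"); C=cam("wrist",st); V=(.5485,.2317,.1564); s=tp(V,.06,0)
print(st["time_s"],np.round(st["eef_pos"],3))
# rectify at z=.028 around screw and find bright bar ends angle
g=(np.abs(im.astype(int).max(2)-im.astype(int).min(2))<25)&(im.min(2)>215)
for d in arm.trace("wrist","screw")[:1]:
    P=mask_pts(C,d["pixels"],.028)-s; r=np.hypot(*P.T); Q=P[(r>.03)&(r<.062)]
    a=np.linalg.svd(Q,full_matrices=False)[2][0]; th=np.arctan2(a[1],a[0]); print("p",d["p"],len(Q),"bar screw angle",(V[2]-th)%np.pi)
for k,b in(("spanner",-.052),("caliper",.052)):
  print(k,"expected",np.round(tp(V,-.025,b),4))
  for d in arm.trace("wrist",k)[:3]:
    e,f=fit(k,C,d["pixels"],.017); print(round(d["p"],2),d["pixels"].sum(),np.round(e,4),round(f,3))
  for x0,x1,y0,y1 in MODEL[k]:
    p=np.array([w2pix(C,(*tp((*tp(V,-.025,b),V[2]),a/1e3,f/1e3),.017))[::-1] for a,f in((x0,y0),(x1,y0),(x1,y1),(x0,y1))]); cv2.polylines(im,[np.round(p).astype(int)],True,(255,0,255))
u=tp((*s,V[2]-1.4),.06,0),tp((*s,V[2]-1.4),-.06,0)
cv2.line(im,*[tuple(int(v) for v in w2pix(C,(*x,.028))[::-1]) for x in u],(0,0,255),1)
sc=arm.camera("scene"); sc=cv2.resize(sc[120:290,90:440],(520,253))
w=cv2.resize(im,(520,390)); w2=np.vstack([w,sc])[:600]; cv2.imwrite("pics/fin.png",w2)
```

```text
25.0167 [0.536 0.262 0.201]
p 0.9 542 bar screw angle 1.3997634349969592
spanner expected [0.5319 0.1764]
0.85 624 [ 0.3089  0.2341 -2.7997] 1.341
0.72 1924 [0.5326 0.1776 0.1559] 0.247
0.63 1795 [ 0.3422 -0.0045 -0.2479] 0.131
caliper expected [0.5157 0.2792]
0.74 2599 [0.5156 0.2783 0.1531] 0.06
```

View pics/fin.png

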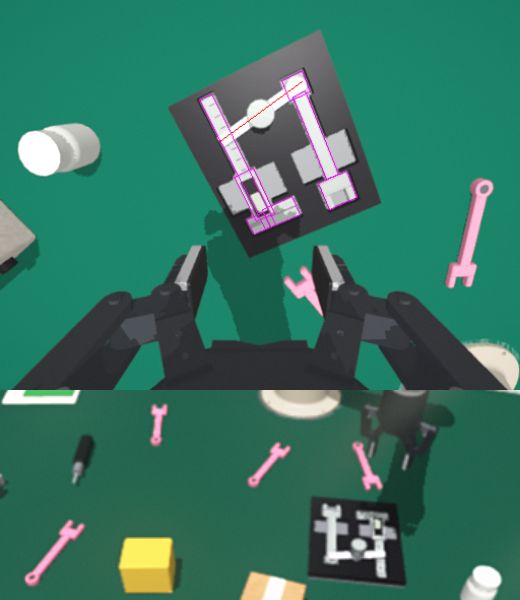

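The keeper bar lies across both tools at 1.400 rad, and both tools lie in their pocket outlines. The bystanders I can see are where they were. Handing in.

```bash
python3 -c "
from h import *
print(arm.hand_in(), arm.state()['time_s'])"
```

```text
the job is handed in; nothing more can be done
the job is handed in; nothing more can be done
```

The spanner and the caliper are in their pockets, the thumbscrew is turned clockwise to its seat, and I handed the job in at about 25 s of the 72 s allowed.

**Last checks:**
- **Tools:** The final picture fits put both tools within about 1.5 mm and 0.004 rad of home. Both went in without resistance down to the pocket floor height.
- **Screw:** Measured from the picture, the bar lies across both tools at 1.400 rad after release. I stopped turning at about 0.17 N m, well below the 0.7 N m that counts as forced.
- **Bystanders:** I compared them by eye only. Those in view look where they started, and no command touched them or the pink look-alikes.

**What failed or disagreed:**
- The first four spanner grasps were too high or too shallow, because the real fingertips stand about 25 mm short of the stated tool point. I corrected for this by going lower in small steps.
- The spanner appeared about 2 mm towards its jaw end in the hand. That was within the pocket clearance, and it still went home.
- One landmark reading for the screw was plainly wrong, well off to one side near the carton. I ignored it and used the tray fit.
- As the screw seated, the measured torque rose at about 1 N m per rad instead of the 2 N m per rad stated. The final bar angle still matches the seat.

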